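Complete the lock-cylinder set and light it with the torch

TASK

Get the row of lock cylinders ready for checking: stand a loose spare cylinder, upright and fully down, in each empty pocket of the row, leaving the seated cylinders and the left-over spare where they are. Then draw the yellow torch out of its stand and finish while still holding it in the gripper: raised clear of everything and still, slanting at about 45 degrees, its lens pointing at the middle of the row from about 10 cm away. Do not disturb the other things on the bench.

Things in the scene. Friction and masses are not known exactly. Their poses are not given: they have to be found in the camera images.
- tray: fixed blue tray under the row of four pockets, 66 x 226 mm, floor 4 mm thick, rims 18 mm high along its two long sides. Origin: centre of its underside; y runs along the row, x across it, z up
- row_middle (a point): the middle of the row of pockets, between the second and third, 66 mm above the bench, level with the top faces of seated cylinders; the torch has to point at it
- pocket_a: square grey pocket block, 46 x 46 x 26 mm high, one of four side by side in the blue tray, at 52 mm pitch; a round hole of 32 mm diameter in its middle, mouth chamfered 2 mm, 20 mm deep, for one lock cylinder, which when seated stands 36 mm out of it. Origin: centre of its underside; z up; hole floor at z = 6 mm, top at 26 mm. Which pocket lies where in the row varies.
- pocket_b: square grey pocket block, 46 x 46 x 26 mm high, one of four side by side in the blue tray, at 52 mm pitch; a round hole of 32 mm diameter in its middle, mouth chamfered 2 mm, 20 mm deep, for one lock cylinder, which when seated stands 36 mm out of it. Origin: centre of its underside; z up; hole floor at z = 6 mm, top at 26 mm. Which pocket lies where in the row varies.
- pocket_c: square grey pocket block, 46 x 46 x 26 mm high, one of four side by side in the blue tray, at 52 mm pitch; a round hole of 32 mm diameter in its middle, mouth chamfered 2 mm, 20 mm deep, for one lock cylinder, which when seated stands 36 mm out of it. Origin: centre of its underside; z up; hole floor at z = 6 mm, top at 26 mm. Which pocket lies where in the row varies.
- pocket_d: square grey pocket block, 46 x 46 x 26 mm high, one of four side by side in the blue tray, at 52 mm pitch; a round hole of 32 mm diameter in its middle, mouth chamfered 2 mm, 20 mm deep, for one lock cylinder, which when seated stands 36 mm out of it. Origin: centre of its underside; z up; hole floor at z = 6 mm, top at 26 mm. Which pocket lies where in the row varies.
- cylinder_1: brass lock cylinder, 30 mm diameter, 56 mm tall, with a steel disc and dark keyway slot on its top face and a thin steel band near the top; 0.14 to 0.28 kg. Origin: centre of its underside; z up along its axis. One of five alike: two stand seated in pockets at the start, three are loose spares standing upright on the bench (origin at bench height), so that one spare is left over.
- cylinder_2: brass lock cylinder, 30 mm diameter, 56 mm tall, with a steel disc and dark keyway slot on its top face and a thin steel band near the top; 0.14 to 0.28 kg. Origin: centre of its underside; z up along its axis. One of five alike: two stand seated in pockets at the start, three are loose spares standing upright on the bench (origin at bench height), so that one spare is left over.
- cylinder_3: brass lock cylinder, 30 mm diameter, 56 mm tall, with a steel disc and dark keyway slot on its top face and a thin steel band near the top; 0.14 to 0.28 kg. Origin: centre of its underside; z up along its axis. One of five alike: two stand seated in pockets at the start, three are loose spares standing upright on the bench (origin at bench height), so that one spare is left over.
- cylinder_4: brass lock cylinder, 30 mm diameter, 56 mm tall, with a steel disc and dark keyway slot on its top face and a thin steel band near the top; 0.14 to 0.28 kg. Origin: centre of its underside; z up along its axis. One of five alike: two stand seated in pockets at the start, three are loose spares standing upright on the bench (origin at bench height), so that one spare is left over.
- cylinder_5: brass lock cylinder, 30 mm diameter, 56 mm tall, with a steel disc and dark keyway slot on its top face and a thin steel band near the top; 0.14 to 0.28 kg. Origin: centre of its underside; z up along its axis. One of five alike: two stand seated in pockets at the start, three are loose spares standing upright on the bench (origin at bench height), so that one spare is left over.
- stand: fixed round black torch stand, foot 72 mm diameter, tube tapering from 48 to 44 mm outside, open at the top 64 mm above the bench, about 36 mm inside at the mouth, inner floor 6 mm up. Origin: centre of its underside, z up
- torch: yellow torch, 135 mm long, 0.1 to 0.15 kg: head 32 mm diameter for the first 28 mm from the lens, tapering by 37 mm to a plain round barrel of 24 mm diameter up to the tail (with a black rubber band from 44 to 64 mm). It stands lens down in the stand, its tail about 77 mm above the stand's mouth. Origin: centre of the lens; z runs along its axis from lens to tail, so the beam goes along -z
- lens (a point): centre of the torch's lens
- aim (a point): point on the beam, 100 mm in front of the torch's lens on its axis; it has to come to the middle of the row
- screwdriver: bystander: red-handled screwdriver lying on the bench; origin at the middle of its length, about
- key: bystander: brass key with a round black bow (28 mm diameter, 8 mm thick), 61 mm long, lying on the bench; origin under the bow's centre
- padlock: bystander: brass padlock lying flat, body 48 x 50 x 24 mm, shackle to its +x; origin under the body's centre
- pin_jar: bystander: clear jar with orange cap, 52 mm diameter, 70 mm tall; origin at its underside

How it is judged:
By the outcome, as a careful person would: the job done as asked, in the order asked, and still so for the second after the job is handed in, while the arm keeps its last pose, push and grip.
It also fails if it takes over 64 s, if anything falls off the work surface, if the arm or the gripper's body presses on something with over 40 N, if the wrist force passes 120 N, or if a joint passes its speed limit or range.

ROBOT

A 7-joint arm with a two-finger parallel gripper is mounted at the origin on the work surface. World frame = base frame: x ahead of the robot, y to its left, z up, the work surface at z = 0. Lengths are in mm, angles in rad, forces in N, time in s.
With the tool pointing down it reaches from about 400 to 900 mm from the base axis. Payload 5.6 kg.
Tool frame: the origin (TCP) lies midway between the tips of the shut fingers; the grasp point (between the pads) lies 19 mm behind it; z points along the fingers, y is the line along which they close (so a half turn about z gives the same grasp; the last joint's range is limited). The gripper opens to 92 mm and grips with 3 to 60 N. Pads are 20 mm wide; open, the fingers measure 128 mm over their backs; the gripper's body (75 mm by 189 mm) begins 69 mm behind the grasp point.
Start: joints at [-1.178, 0.468, -0.012, 1.603, 0.006, 1.071, -0.056], TCP at [274.428, 589.235, 214.592] pointing down, gripper open.
Joint ranges: [-2.53, 2.53], [-0.31, 2.02], [-1.57, 1.55], [0.28, 2.44], [-1.29, 4.43], [0.15, 1.84], [-2.92, 2.92]. Speed limits (rad/s): [2.57, 2.57, 3.14, 3.14, 3.14, 3.14, 3.14].

INTERFACE

Orientations are given as a rotation vector (axis times angle).
In Python, from cell import robot, grip, kin, viewer gives the robot as it stands. Calls block until the motion is done:
- robot.movep(position, orientation): joint-space move of the TCP to a pose.
- robot.servo_line(position, feed=150, rotation=None): straight line of the TCP; rotation=None keeps the orientation; feed is the mean speed in mm/s.
- robot.goto_joints(angles): joint-space move.
- grip(opening, newtons=None): opening from 0.0 (shut) to 1.0 (fully open); newtons is the grip in N (None keeps the last); returns when the fingers have stopped.
- robot.hold(seconds).
- kin.ik(position, orientation): joint angles nearest the present ones, or None.
- robot.observe(): the state.
- viewer.read_camera(name): name is "scene" or "top"; returns the picture (400x640x3 uint8, red, green, blue); there is no depth.
- viewer.camera_info(name): a dict with "camera_matrix" (3x3 intrinsics, pixels), "k1" (the pictures are not rectified: a ray, as slopes to the right and down, at radius r is drawn at 1 + k1 r^2 times it, then the intrinsics apply), "R" (3x3) and "t" (3): a world point X has camera coordinates R X + t. Camera axes: x right, y down, z forward; pixel columns grow to the right and rows downward; lengths in mm; the calibration is good to about 2 mm. A picture is of the moment at which its call begins. camera_info takes no time and is no camera call.
A pose or a line that the arm cannot do raises robot.IKError and nothing moves.
- robot.job_done(): hands the job in; it is judged then, once.
Trained networks look in the newest picture that a camera, given by its name, has taken for a name from the list of things; names that differ only in an ending like _2 or _b are one class to them, and where a whole thing is asked for, a point or a joint stands for the part that bears it (a point fixed in the world has none). Each returns a list of dicts, best first, with "confidence" (0 to 1); they miss things now and then, are a little off and sometimes report something else, mostly with a low value. They report only what shows in the picture. A call takes as long as a camera call.
- viewer.silhouettes(name, camera): "mask" (400x640 bool, what is visible of it).
- viewer.pinpoint(name, camera): "at" ([x, y, z] in mm, in the coordinates of the camera as it stood for that picture, good to about 4 mm: a listed point, or the origin of a listed thing).
The state is a dict: "t": time; "joints": joint angles; "joint_velocities": joint speeds; "joint_torque": joint torques, N m; "tcp_pos": TCP position; "tcp_rot": TCP orientation; "contact_force": force on the tool from outside, world axes, zero at the start; "wrist_torque": the same for the moment, N m; "grip_width": opening from 0.0 (shut) to 1.0 (fully open); "grip_force": force on a finger pad.
Only numpy, scipy, OpenCV 4.12 (cv2) and the standard library are available. Lean on these libraries where they do the work, as an engineer would, in place of code of your own. Each camera call takes 0.05 s, during which the arm holds its last target. There are 200 camera calls.

## Working session

There is one attempt and no reset: what is moved stays moved. The work goes in short steps, each a Python script; the robot and the scene stay as the last script left them, time stands still between calls to the robot, and variables do not carry over. Pictures are saved under pics/ and viewed, at most 10 in all, crops included, and the job is handed in when it is done.

```bash
ls; mkdir -p pics; python3 - <<'E'
from cell import robot, grip, kin, viewer
import cv2, numpy as np
for c in ("scene","top"):
    im=viewer.read_camera(c); cv2.imwrite(f"pics/{c}0.png",im[:,:,::-1])
    ci=viewer.camera_info(c); R=np.array(ci["R"]);t=np.array(ci["t"])
    print(c,ci["camera_matrix"],ci["k1"],R.round(3).tolist(),t.round(1), "pos",(-R.T@t).round(1))
    for n in ("cylinder_1","pocket_a","tray","stand","torch","screwdriver","key","padlock","pin_jar","row_middle"):
        for d in viewer.pinpoint(n,c):
            print(n,round(d["confidence"],2),(R.T@(np.array(d["at"])-t)).round(1))
print(robot.observe())
E
```

```text
pics
scene [[380.0625818    0.         325.35095571]
 [  0.         380.0625818  205.85321649]
 [  0.           0.           1.        ]] -0.00524528736101604 [[-0.097, 0.995, 0.019], [0.615, 0.075, -0.785], [-0.783, -0.065, -0.619]] [  52.1 -308.5 1294.6] pos [1207.9   55.3  558.4]
cylinder_1 0.87 [ 564.7 -179.    -2. ]
cylinder_1 0.83 [593.6 100.4  10.4]
cylinder_1 0.79 [ 458.4 -280.3   -2.6]
cylinder_1 0.57 [ 561.3 -370.6    2.1]
cylinder_1 0.55 [596.2  -5.   13.3]
cylinder_1 0.22 [637.3 258.8   2. ]
pocket_a 0.87 [598.6  47.2   3.8]
pocket_a 0.86 [602.7  -8.    6. ]
pocket_a 0.72 [594.8 150.4   5.5]
pocket_a 0.5 [ 5.947e+02  9.520e+01 -3.000e-01]
tray 0.79 [597.9  67.7   3.3]
tray 0.71 [638.1 257.1   3. ]
stand 0.84 [463.2 356.6   0.6]
key 0.47 [453.6 124.4   0.6]
padlock 0.61 [642.2 253.1   2.5]
pin_jar 0.87 [ 657.8 -269.5   -1.1]
top [[467.65595      0.         314.71293335]
 [  0.         467.65595    197.03656992]
 [  0.           0.           1.        ]] -0.12262866365767168 [[0.025, -1.0, -0.0], [-0.982, -0.024, -0.187], [0.187, 0.005, -0.982]] [ -15.7  546.5 1101.7] pos [
[... 918 characters left out ...]
nts': array([-1.17803927,  0.46746213, -0.01163419,  1.60274509,  0.00603035,
        1.07139671, -0.05625517]), 'joint_velocities': array([-0.00099754,  0.00015347, -0.00038387,  0.00080942,  0.00014377,
       -0.00033847,  0.00015779]), 'joint_torque': array([ 3.75654363e-04, -5.20417714e+01, -1.23361131e-02, -2.44057256e+01,
       -5.67731273e-02,  1.13042817e-02,  3.53970540e-05]), 'tcp_pos': array([274.38613752, 589.23171472, 214.59827346]), 'tcp_rot': array([6.79042326e-01, 3.06727298e+00, 2.33495989e-05]), 'contact_force': array([-0.85896078,  0.1031595 ,  0.36879958]), 'wrist_torque': array([-0.04325065, -0.03851409, -0.0154399 ]), 'grip_force': 0.0, 'grip_width': 1.00009133326554}
```

View pics/scene0.png

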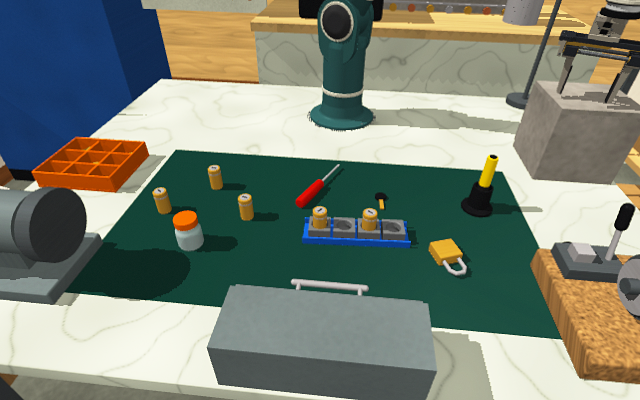

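View pics/top0.png

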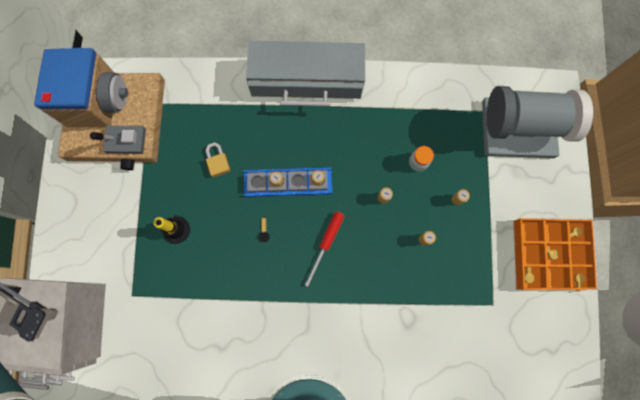

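The scene picture shows loose spares at px (162,200), (215,177) and (246,206). Seated cylinders are at (320,217) and (370,219), empty pockets at (344,228) and (393,230), and the torch in its stand at (487,180). The top view agrees. Next I fit the tray pose from its blue outline in both cameras and check that the arm can reach everything.

```bash
cat > h.py <<'E'
from cell import robot, grip, kin, viewer
import cv2, numpy as np
from scipy.spatial.transform import Rotation as Rn
from scipy.optimize import least_squares
def proj(X,c):
    ci=viewer.camera_info(c); p=np.atleast_2d(X)@np.array(ci["R"]).T+np.array(ci["t"])
    s=p[:,:2]/p[:,2:]; s=s*(1+ci["k1"]*(s**2).sum(1,keepdims=True)); K=np.array(ci["camera_matrix"])
    return s@K[:2,:2].T+K[:2,2]
def pin(n,c):
    ci=viewer.camera_info(c); R=np.array(ci["R"]);t=np.array(ci["t"])
    return [(round(d["confidence"],2),(R.T@(np.array(d["at"])-t)).round(1)) for d in viewer.pinpoint(n,c)]
def rot(z,y):
    z=np.array(z,float);z/=np.linalg.norm(z);y=np.array(y,float);y-=z*(y@z);y/=np.linalg.norm(y)
    return Rn.from_matrix(np.c_[np.cross(y,z),y,z]).as_rotvec()
def down(psi): return rot([0,0,-1],[np.cos(psi),np.sin(psi),0])   # fingers close along (cos psi, sin psi)
TH=np.linspace(0,2*np.pi,48,endpoint=False); D=np.c_[np.cos(TH),np.sin(TH)]
def support(p): return (p@D.T).max(0)
E
python3 - <<'E'
from h import *
obs={}
for c in ("top","scene"):
    im=cv2.imread(f"pics/{c}0.png").astype(int); b,g,r=im[...,0],im[...,1],im[...,2]
    m=((b>90)&(b>1.6*r)&(b>1.4*g)).astype(np.uint8)
    u=proj([[594,70,10]],c)[0].astype(int); w=np.zeros_like(m); w[u[1]-45:u[1]+45,u[0]-90:u[0]+90]=1; m*=w
    ys,xs=np.nonzero(m); print(c,m.sum(),xs.min(),xs.max(),ys.min(),ys.max())
    obs[c]=support(np.c_[xs,ys])+0.0
box=np.array([[x,y,z] for x in(-33,33) for y in (-113,113) for z in (0,18)],float)
def res(q,cs):
    c,s=np.cos(q[2]),np.sin(q[2]); X=box@np.array([[c,s,0],[-s,c,0],[0,0,1]])+[q[0],q[1],0]
    return np.concatenate([support(proj(X,k))-obs[k] for k in cs])
for cs in (["top"],["scene"],["top","scene"]):
    f=least_squares(res,[594,70,0.06],args=(cs,),loss="soft_l1"); print(cs,f.x.round(3),np.sqrt((f.fun**2).mean()).round(2))
q=f.x
e=np.array([-np.sin(q[2]),np.cos(q[2])])
for k in(-1.5,-.5,.5,1.5): print((q[:2]+52*k*e).round(1))
rm=np.array([*q[:2],66])
for psi in (q[2],q[2]+np.pi,q[2]+np.pi/2,q[2]-np.pi/2):
    for p in ([563,-177,60],[457,-281,60],[590,150,60],[464,354,100]):
        j=kin.ik(np.array(p,float),down(psi)); print(round(psi,2),p,None if j is None else np.round(j,2))
for az in range(0,360,30):
    a=np.radians(az); u=np.array([np.cos(a),np.sin(a),1])/2**.5
    for s in (1,-1):
        y=s*np.array([-np.sin(a),np.cos(a),0])
        j=kin.ik(rm+186*u,rot(-u,y)); 
        if j is not None: print("aim",az,s,np.round(j,2))
E
```

```text
top 894 243 332 168 196
scene 1095 302 410 217 247
['top'] [5.92657e+02 6.96740e+01 5.40000e-02] 0.61
['scene'] [5.94263e+02 7.05790e+01 6.10000e-02] 0.62
['top', 'scene'] [5.93411e+02 7.01920e+01 5.70000e-02] 0.66
[597.8  -7.7]
[594.9  44.2]
[591.9  96.1]
[589.  148.1]
0.06 [563, -177, 60] [-0.2   0.63  0.6   1.89 -0.5   0.77  0.73]
0.06 [457, -281, 60] [-0.15  0.64  0.84  2.03 -0.68  0.78  1.16]
0.06 [590, 150, 60] [-0.59  0.61  0.38  1.83 -0.32  0.76  0.02]
0.06 [464, 354, 100] [-0.9   0.5   0.25  1.87 -0.17  0.79 -0.51]
3.2 [563, -177, 60] [-0.6   1.08  1.33  1.91 -1.15  1.21 -1.91]
3.2 [457, -281, 60] [ 1.31  0.86 -1.13  1.94  0.95  1.01  2.92]
3.2 [590, 150, 60] [-0.09  0.61 -0.28  1.8   0.23  0.76  2.7 ]
3.2 [464, 354, 100] [-0.43  0.53 -0.36  1.84  0.25  0.82  2.28]
1.63 [563, -177, 60] [-0.01  0.58  0.34  1.88 -0.28  0.73  2.11]
1.63 [457, -281, 60] [ 0.08  0.54  0.52  2.02 -0.41  0.69  2.49]
1.63 [590, 150, 60] [-0.35  0.59  0.06  1.82 -0.05  0.74  1.37]
1.63 [464, 354, 100] [-0.68  0.5  -0.04  1.86  0.03  0.79  0.89]
-1.51 [563, -177, 60] [-0.26  0.66  0.69  1.89 -0.57  0.
[... 265 characters left out ...]
0 -1 [-0.77  1.02  0.6   1.02  0.02  1.81 -0.78]
aim 90 1 [-0.53  0.74 -0.23  1.43  0.7   1.61  2.19]
aim 90 -1 [-1.01  0.77  0.54  1.47  0.3   1.41 -0.64]
aim 120 1 [-0.57  0.49 -0.31  1.89  0.92  1.29  2.29]
aim 120 -1 [-1.2   0.5   0.49  1.93  0.63  1.05 -0.61]
aim 150 1 [-0.54  0.22 -0.31  2.31  1.22  0.9   2.4 ]
aim 150 -1 [-1.17  0.19  0.37  2.35  1.14  0.77 -0.68]
aim 240 1 [-0.22  0.45  0.85  2.15 -1.24  1.25  0.86]
aim 240 -1 [-0.25  0.46  0.89  2.15 -1.25  1.27 -2.27]
aim 270 1 [-0.08  0.71  0.71  1.69 -1.04  1.59  1.  ]
aim 270 -1 [-0.18  0.77  0.89  1.7  -1.12  1.69 -2.09]
aim 300 1 [ 0.07  0.88  0.37  1.21 -0.73  1.79  1.03]
aim 300 -1 [ 0.03  0.88  0.43  1.21 -0.77  1.8  -2.08]
```

```bash
cat >> h.py <<'E'
Q=np.array([593.4,70.2,0.057])
def fz(): return np.array(robot.observe()["contact_force"])
def log(*a):
    o=robot.observe(); print(*a,"t",round(o["t"],2),"tcp",o["tcp_pos"].round(1),"w",round(o["grip_width"]*92,1),"gf",round(o["grip_force"],1),"F",o["contact_force"].round(1))
def pick(x,y):
    a,b=down(Q[2]+np.pi/2),down(Q[2])
    robot.movep(np.array([x,y,170.]),a); log("above")
    robot.servo_line(np.array([x,y,25.]),feed=200)
    grip(0.2,8); log("g1"); grip(0.6)
    robot.movep(np.array([x,y,25.]),b); grip(0.2,30); log("g2")
    robot.servo_line(np.array([x,y,150.]),feed=200); log("up")
def lower(x,y,z0,z1,lim=10):
    f0=fz()[2]; z=z0
    while z>z1:
        z=max(z-4,z1); robot.servo_line(np.array([x,y,z]),feed=50)
        if abs(fz()[2]-f0)>lim: log("contact"); return z
    log("down"); return z
E
python3 - <<'E'
from h import *
pick(563,-177)
x,y=594.9,44.2
robot.movep(np.array([x,y,150.]),down(Q[2])); log("over")
robot.servo_line(np.array([x,y,64.]),feed=150); log("near")
lower(x,y,64,35)
for c in("scene","top"):
    im=viewer.read_camera(c)[:,:,::-1]; u=proj([[594,60,30]],c)[0].astype(int)
    cv2.imwrite(f"pics/{c}1.png",cv2.resize(im[u[1]-60:u[1]+60,u[0]-80:u[0]+80],(640,480),interpolation=2))
E
```

```text
above t 3.98 tcp [ 563.3 -176.   169.9] w 91.9 gf 0.0 F [-0.5  0.4 -0.3]
g1 t 5.82 tcp [ 563.  -177.1   25. ] w 29.8 gf 8.0 F [ 0.6  1.  -0.4]
g2 t 8.03 tcp [ 562.8 -177.1   25. ] w 29.6 gf 30.0 F [-0.6  0.3  0.9]
up t 8.81 tcp [ 562.4 -176.2  148.9] w 29.1 gf 30.0 F [ 0.1 -0.  -2. ]
over t 9.7 tcp [594.5  42.  149.8] w 29.1 gf 30.0 F [ 0.5 -0.1 -1.2]
near t 10.43 tcp [595.5  43.3  64.7] w 29.6 gf 30.0 F [-0.2  0.4 -0.6]
down t 12.43 tcp [595.1  44.2  35.1] w 29.5 gf 30.0 F [ 2.4 -0.7 -2.9]
```

The first cylinder went down to full depth without meeting resistance. I release it and do the second.

```bash
python3 - <<'E'
from h import *
grip(0.6); log("rel"); robot.servo_line(np.array([594.9,44.2,150.]),feed=250)
pick(460,-281)
x,y=589.,148.1
robot.movep(np.array([x,y,150.]),down(Q[2])); log("over")
robot.servo_line(np.array([x,y,64.]),feed=150); log("near")
z=lower(x,y,64,35)
if z==35:
    grip(0.6); log("rel"); robot.servo_line(np.array([x,y,150.]),feed=250)
    robot.movep(np.array([464.,354.,270.]),down(Q[2]+np.pi/2)); log("torch above")
out=[]
for c in("scene","top"):
    im=viewer.read_camera(c)[:,:,::-1]; cv2.imwrite(f"pics/full_{c}2.png",im)
    u=proj([[594,70,30]],c)[0].astype(int)
    out.append(cv2.resize(im[u[1]-50:u[1]+50,u[0]-80:u[0]+80],(480,300),interpolation=2))
    for n in("cylinder_1","stand","torch"): print(c,n,pin(n,c))
cv2.imwrite("pics/row2.png",np.vstack(out))
E
```

```text
rel t 13.07 tcp [594.8  44.2  35. ] w 54.9 gf 0.0 F [-0.8 -0.1  0.3]
above t 15.38 tcp [ 460.1 -280.3  169.4] w 55.4 gf 0.0 F [ 0.2 -0.3  0.1]
g1 t 16.75 tcp [ 460.6 -281.5   25.7] w 29.4 gf 8.0 F [-0.4 -1.1  4.4]
g2 t 18.96 tcp [ 459.4 -281.2   25. ] w 29.4 gf 30.0 F [-2.8 -0.9  2.5]
up t 19.73 tcp [ 459.7 -280.   149. ] w 29.4 gf 30.0 F [ 0.4  0.3 -3.1]
over t 21.38 tcp [589.1 146.1 150.2] w 29.5 gf 30.0 F [ 0.1  0.  -2. ]
near t 22.1 tcp [589.7 147.6  64.7] w 29.2 gf 30.0 F [ 0.3 -0.2 -1.7]
down t 24.1 tcp [589.1 148.2  35.1] w 29.4 gf 30.0 F [ 2.4  1.5 -3.3]
rel t 24.65 tcp [588.9 148.   35. ] w 55.0 gf 0.0 F [-0.2  1.2  0.4]
torch above t 26.31 tcp [464.1 352.8 268.9] w 55.1 gf 0.0 F [ 0.  -1.   0.8]
scene cylinder_1 [(0.73, array([593.1, 146.1,   8.8])), (0.62, array([597.1,  98.1,   8.8])), (0.61, array([597. ,  44.8,   8.9])), (0.61, array([ 560.9, -373.2,   -0.9])), (0.49, array([599.3,  -5.5,  15.6]))]
scene stand [(0.56, array([462.8, 355.4,  -0.5])), (0.39, array([599.4,  45.6,   4.7]))]
scene torch [(0.18, array([ 4.264e+02, -2.150e+01, -3.000e-01]))]
top cylinder_1 [(0.73, array([ 564.2, -370.3,    1.2])), (0.72, array([586.9, 147. ,   8.6])), (0.69, array([593.3,  95.3,  10.3])), (0.52, array([596. ,  42.9,   9.1])), (0.44, array([599.7, -11.2,   7.4]))]
top stand [(0.74, array([467.5, 352.5,  -0.5]))]
top torch [(0.73, array([460.9, 353.8,   8.6]))]
```

View pics/row2.png

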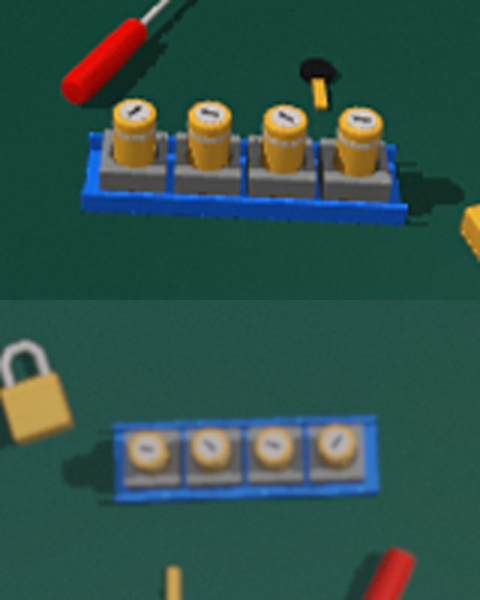

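All four pockets now hold an upright, seated cylinder (row at px y≈130 in the crop), and the neighbours are undisturbed. Next I fit the torch's axis from its yellow barrel in the first pictures and grasp along it.

```bash
cat >> h.py <<'E'
def yellow(im,c,near,w):
    h=cv2.cvtColor(im,cv2.COLOR_BGR2HSV); m=((h[...,0]>=22)&(h[...,0]<=34)&(h[...,1]>150)&(h[...,2]>70)).astype(np.uint8)
    u=proj([near],c)[0].astype(int); k=np.zeros_like(m); k[max(u[1]-w,0):u[1]+w,u[0]-w:u[0]+w]=1
    n,l,s,_=cv2.connectedComponentsWithStats(m*k); i=1+s[1:,4].argmax(); ys,xs=np.nonzero(l==i)
    return np.c_[xs,ys].astype(float)
def ring(p,u,r,n=36):
    a=np.cross(u,[0.3,0.9,0.1]);a/=np.linalg.norm(a);b=np.cross(u,a);t=np.linspace(0,2*np.pi,n)[:,None]
    return p+r*(np.cos(t)*a+np.sin(t)*b)
E
python3 - <<'E'
from h import *
obs={}
for c in("top","scene"):
    p=yellow(cv2.imread(f"pics/{c}0.png"),c,[464,354,110],30); print(c,len(p),p.min(0),p.max(0)); obs[c]=support(p)
def res(q,cs):
    a=np.array([q[0],q[1],71]);b=np.array([q[2],q[3],141]);u=(b-a)/np.linalg.norm(b-a)
    X=np.r_[ring(a,u,12),ring(b,u,12)]
    return np.concatenate([support(proj(X,k))-obs[k] for k in cs])
for cs in(["top"],["scene"],["top","scene"]):
    f=least_squares(res,[464,354,464,354],args=(cs,),loss="soft_l1"); print(cs,f.x.round(1),np.sqrt((f.fun**2).mean()).round(2))
E
```

```text
top 199 [154. 217.] [175. 233.]
scene 355 [478. 155.] [497. 187.]
['top'] [459.  344.2 462.7 351.8] 0.61
['scene'] [467.1 352.9 474.3 350.2] 0.33
['top', 'scene'] [466.1 349.6 463.3 352.2] 1.56
```

```bash
python3 - <<'E'
from h import *
a,b=down(Q[2]+np.pi/2),down(Q[2]); p=np.array([464.,352.5,92.])
grip(0.8); robot.servo_line(p,feed=150); log("at")
grip(0.1,6); log("g1"); grip(0.6); robot.movep(p,b); log("turned"); grip(0.1,30); log("g2")
robot.servo_line(p+[0,0,80],feed=80); log("drawn"); robot.servo_line(p+[0,0,160],feed=150); log("up")
out=[]
for c in("scene","top"):
    im=viewer.read_camera(c)[:,:,::-1]; cv2.imwrite(f"pics/full_{c}3.png",im)
    u=proj([[464,352,200]],c)[0].astype(int); x0=min(max(u[0]-80,0),480); y0=max(u[1]-60,0)
    out.append(cv2.resize(im[y0:y0+120,x0:x0+160],(400,300),interpolation=2)); print(c,x0,y0)
    for n in("lens","torch","aim"): print(c,n,pin(n,c))
cv2.imwrite("pics/torch3.png",np.vstack(out))
E
```

```text
at t 28.5 tcp [464.6 352.9  92.9] w 73.2 gf 0.0 F [-0.6 -0.6  0.2]
g1 t 29.31 tcp [464.  352.4  92. ] w 23.2 gf 6.0 F [ 0.2 -0.2  0.6]
turned t 31.14 tcp [463.9 352.5  91.9] w 54.9 gf 0.0 F [-1.4 -0.3 -0.6]
g2 t 31.73 tcp [464.  352.5  92. ] w 23.2 gf 30.0 F [ 0.3 -0.2  0.7]
drawn t 32.88 tcp [463.6 352.4 171.5] w 22.6 gf 30.0 F [-0.1 -0.2 -1. ]
up t 33.56 tcp [463.4 352.5 251.2] w 22.9 gf 30.0 F [-0.8  0.2 -0.7]
scene 419 71
scene lens [(0.7, array([461.2, 353.9, 165.7]))]
scene torch [(0.94, array([466.2, 353.2, 163.2]))]
scene aim []
top 69 157
top lens [(0.78, array([461.6, 354.1, 170.2])), (0.72, array([457. , 350.4, 165.7]))]
top torch [(0.52, array([461.3, 353.3, 163.7]))]
top aim []
```

View pics/torch3.png

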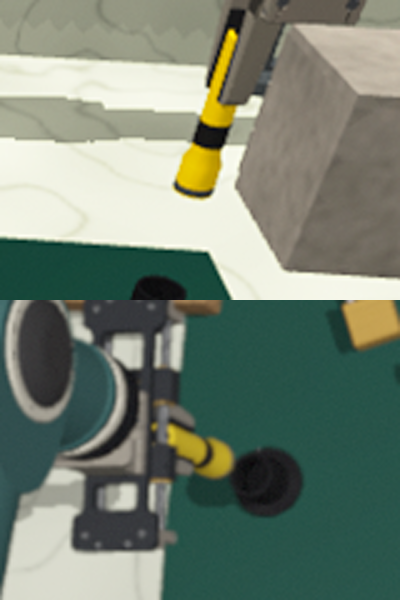

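The torch is out and hanging straight: the lens measures (462, 353, 165.5) against an expected (464, 352.5, 165.5). Next is the aiming pose.

```bash
python3 - <<'E'
from h import *
rm=np.array([593.6,70.2,66.]); a=np.radians(120); u=np.array([np.cos(a),np.sin(a),1])/2**.5
r=rot(-u,[np.sin(a),-np.cos(a),0])
robot.movep(rm+(186+70)*u,r); log("pre"); robot.servo_line(rm+186*u,feed=100); robot.hold(0.5); log("aim")
print("want",(rm+186*u).round(1),"lens",(rm+100*u).round(1))
o=robot.observe(); print(Rn.from_rotvec(o["tcp_rot"]).as_matrix()[:,2].round(3),(-u).round(3))
out=[]
for c in("scene","top"):
    im=viewer.read_camera(c)[:,:,::-1]; cv2.imwrite(f"pics/full_{c}4.png",im)
    q=proj([[560,130,120]],c)[0].astype(int)
    out.append(cv2.resize(im[q[1]-60:q[1]+60,q[0]-80:q[0]+80],(400,300),interpolation=2)); print(c,q)
    for n in("lens","torch","aim"): print(c,n,pin(n,c))
    print(c,"row_middle",pin("row_middle",c)[:1])
cv2.imwrite("pics/aim4.png",np.vstack(out))
E
```

```text
pre t 34.51 tcp [502.9 227.7 246.8] w 23.0 gf 30.0 F [ 1.8 -1.  -0.5]
aim t 35.86 tcp [527.8 184.2 197.5] w 23.0 gf 30.0 F [ 1.3  0.1 -1.1]
want [527.8 184.1 197.5] lens [558.2 131.4 136.7]
[ 0.354 -0.612 -0.707] [ 0.354 -0.612 -0.707]
scene [388 181]
scene lens [(0.73, array([ 563.2, -373.7,   -1.5])), (0.62, array([ 4.273e+02, -2.240e+01,  1.000e-01])), (0.59, array([556.3, 138.1, 135.9])), (0.47, array([597.8,  46. ,   3.7]))]
scene torch [(0.87, array([560.7, 130.2, 138. ])), (0.31, array([595.7,  99.5,  11.6]))]
scene aim [(0.63, array([638.9, 253.9,   3.4])), (0.18, array([595.6,  46.4,  12.1]))]
scene row_middle []
top [258 184]
top lens [(0.87, array([557.7, 135.1, 140.2])), (0.52, array([586.6, 147.8,   1.1]))]
top torch [(0.7, array([597.8,  -4.6,   3.4]))]
top aim []
top row_middle [(0.89, array([589.7,  67.2,  68.9]))]
```

View pics/aim4.png

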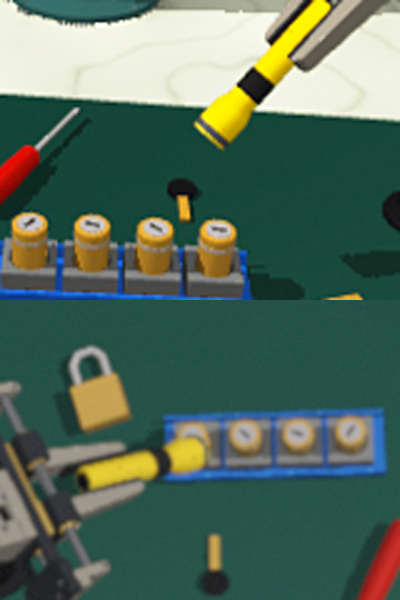

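```bash
python3 - <<'E'
from h import *
rm=np.array([593.6,70.2,66.]); a=np.radians(120); u=np.array([np.cos(a),np.sin(a),1])/2**.5; L=rm+100*u
for c in("scene","top"):
    p=yellow(cv2.imread(f"pics/full_{c}4.png"),c,L+20*u,14); 
    # head part (yellow, ~3..44 mm from lens): compare offset from the predicted axis, and ends
    A,B=proj([L,L+44*u],c); d=(B-A)/np.linalg.norm(B-A); n=np.array([-d[1],d[0]])
    s=(p-A)@d; e=(p-A)@n; mm=44/np.linalg.norm(B-A)
    k=[(round(x*mm),((e[(s>=x)&(s<x+2)].max()+e[(s>=x)&(s<x+2)].min())/2*mm).round(1)) for x in np.arange(0,s.max()-1,2)]
    print(c,"s mm",(s.min()*mm).round(1),(s.max()*mm).round(1),"mid offsets",k)
E
```

```text
Traceback (most recent call last):
ValueError: zero-size array to reduction operation maximum which has no identity
```

```bash
python3 - <<'E'
from h import *
rm=np.array([593.6,70.2,66.]); a=np.radians(120); u=np.array([np.cos(a),np.sin(a),1])/2**.5; L=rm+100*u
for c in("scene","top"):
    p=yellow(cv2.imread(f"pics/full_{c}4.png"),c,L+50*u,35)
    A,B=proj([L,L+60*u],c); d=(B-A)/np.linalg.norm(B-A); n=np.array([-d[1],d[0]])
    s=(p-A)@d; e=(p-A)@n; mm=60/np.linalg.norm(B-A)
    k=[(round(x*mm),round((e[g].max()+e[g].min())/2*mm,1),round(np.ptp(e[g])*mm)) for x in np.arange(-6,50,3) for g in [(s>=x)&(s<x+3)] if g.any()]
    print(c,A.round(),B.round(),len(p),"s, mid offset, width (mm)",k)
E
```

```text
scene [391. 175.] [411. 152.] 351 s, mid offset, width (mm) [(59, np.float64(-2.1), 11), (64, np.float64(0.9), 22), (70, np.float64(1.0), 22), (76, np.float64(0.5), 21), (82, np.float64(0.1), 22), (88, np.float64(-3.9), 14), (94, np.float64(-3.7), 14)]
top [257. 184.] [237. 189.] 313 s, mid offset, width (mm) [(45, np.float64(-1.6), 16), (54, np.float64(-2.3), 33), (63, np.float64(-1.6), 33), (72, np.float64(1.0), 28), (81, np.float64(0.6), 29), (90, np.float64(1.4), 31), (99, np.float64(2.1), 29), (108, np.float64(1.4), 29), (117, np.float64(1.4), 31), (126, np.float64(1.4), 31), (135, np.float64(1.4), 29), (144, np.float64(10.9), 6)]
```

```bash
python3 - <<'E'
from h import *
log("end"); print(robot.job_done())
E
```

```text
end t 36.36 tcp [527.8 184.1 197.5] w 22.7 gf 30.0 F [-0.3 -0.2 -1.3]
the job is handed in; nothing more can be done
None
```

I handed the job in at 36.4 s: both empty pockets now hold a fully seated spare cylinder, and the gripper is holding the torch still at 45°, aimed at the middle of the row from about 10 cm (camera checks agree to a few mm; no verdict was returned).

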